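Seat the toothed filter cassette in the air cleaner

ROBOT

A 6-joint arm with a two-finger parallel gripper is mounted at the origin on a cart in front of the work surface, level with it; the furniture and walls round the work are solid. World frame = base frame: x ahead of the robot, y to its left, z up, the work surface at z = 0. Lengths are in m, angles in rad, forces in N, time in s.
With the tool pointing down it reaches from about 0.35 to 0.85 m from the base axis. Payload 8.1 kg.
Tool frame: the origin (TCP) lies midway between the tips of the shut fingers; the grasp point (between the pads) lies 19 mm behind it (robot.grip_point_offset is the distance from the TCP to the grasp point, in m); z points along the fingers, y is the line along which they close (so a half turn about z gives the same grasp; the last joint's range is limited). The gripper opens to 93 mm and grips with 3 to 60 N. Pads are 15 mm wide; open, the fingers measure 128 mm over their backs; the gripper's body (75 mm by 188 mm) begins 65 mm behind the grasp point.
Start: joints at [1.23, 0.13, 1.488, -0, 1.523, -0.085], TCP at [0.152, 0.58, 0.219] pointing down, gripper open.
Joint ranges: [-2.96, 2.96], [-0.89, 2.26], [0.02, 2.5], [-1.34, 4.48], [0, 2.73], [-2.66, 2.66]. Speed limits (rad/s): [2.39, 2.39, 2.79, 3.14, 3.14, 3.14].

INTERFACE

Orientations are given as a rotation vector (axis times angle).
In Python, from plant import robot, read_camera, job gives the robot as it stands.
- The arm moves only by the shell command python3 -m inch 'ROWS' [FORCE]. ROWS is JSON, one flat list of numbers, 5 for each row, row after row: the shift along the world's x, y, z in mm, then the turn about the world's z in degrees, then the opening in per cent of the stroke, from 0 (shut) to 100 (fully open). In form: [dx, dy, dz, yaw, hand, dx, dy, dz, yaw, hand, ...]. A call has 1 to 10 rows; each row is the pose to reach, as a shift and turn from the pose commanded when the call began; what a row does not reach only later rows make up. A row lasts 1/12 s, in which the tool goes at most 41.7 mm and 7.16 degrees, less where a joint would pass 70% of its speed; a pose out of reach is approached as far as the arm can. A call with a gripper value outside its range is refused whole. The fingers move at their own pace and stop on an object; FORCE is the grip in N (left out, the last holds). Time passes only in rows, so rows that repeat a pose let the fingers close. It gives the time, the measured TCP pose, the force, the opening and the grip force at its end, in the units of the state.
- robot.read_state(): the state, without advancing time (a new reading comes with each control period).
- read_camera(name): name is "scene" or "top" or "wrist"; returns a dict with "image" (384x512x3 uint8, blue, green, red), "K" (3x3 intrinsics, pixels), "D" ([k1, k2, p1, p2, k3] as OpenCV has them; the pictures are not rectified), "extrinsics" (4x4, takes a point from world to camera coordinates); the wrist camera has in their place "mount" (4x4, takes a point from camera to tool coordinates, whose origin is the TCP and whose axes are the flange's). Camera axes: x right, y down, z forward; pixel columns grow to the right and rows downward; lengths in m; the calibration is good to about 2 mm. A picture is of the moment at which its call begins: read the wrist's pose just before it. There is no depth.
- job.close_job(): hands the job in; it is judged then, once.
The state is a dict: "t": time; "q": joint angles; "dq": joint speeds; "joint_torque": joint torques, N m; "tool_pos": TCP position; "orientation": TCP orientation; "force": force on the tool from outside, world axes, zero at the start; "wrist_torque": the same for the moment, N m; "opening": finger opening in m; "gripper_force": force on a finger pad.
Only numpy, scipy, OpenCV 4.12 (cv2) and the standard library are available. Lean on these libraries where they do the work, as an engineer would, in place of code of your own. Each camera call takes 0.05 s, during which the arm holds its last target. There are 200 camera calls.

TASK

The filter cassette lies loose on top of the flat air cleaner, propped on its teeth. Slide it back so that its rear tongue goes under the cleaner's lip, work it sideways until all five teeth find their slots, and press its front edge down until it clicks fully home and lies flat. Leave the label roll and the tape measure where they are.

Things in the scene. Friction and masses are not known exactly. Their poses are not given: they have to be found in the camera images.
- cleaner: Grey flat air cleaner fixed on the table, 190 (x) x 230 (y) mm. Origin: centre of its underside, at table height; x to its back (away from the robot at yaw 0), y left, z up. A flat deck 40 mm up runs from x = -95 to a stop wall at x = +80 mm. From x = +68 mm a lip of full width overhangs the deck, gap under it 10 mm, its top 56 mm above the table.
- slots (a point): Deck level, middle of the row of five slots in the cleaner (cleaner x = -13, y = 0, z = 40 mm), its axes. Slots: 13 mm (x) x 14.5 mm (y), 22 mm deep, centred at y = -62, -36, -4, +30, +62 mm: uneven, one position fits. A hidden spring catch in the slot at y = -4 lets teeth drop about 5 mm by weight; pressing the cassette's front edge past it takes about 5 to 10 N.
- cassette: Loose white filter cassette, 0.2 to 0.4 kg: plate 96 (x) x 150 (y) x 8 mm with barred dark window; rear 17 mm is a tongue 5 mm thick. Origin: centre of the plate's underside; x to the tongue, z out of the window side. Too large to grasp across. Starts tilted, front raised 0.22 rad, on tooth tips and tongue edge, up to 26 mm off sideways, turned up to 0.1 rad, tongue short of the lip.
- cassette_front (a point): Middle of the cassette's upper front edge (cassette x = -48, y = 0, z = +8 mm), its axes. Five teeth, 12 mm wide (y), 8 thick, 20 long, point down from this edge, flush with the front face, at y = -62, -36, -4, +30, +62 mm (1.25 mm play either side in a slot). It is 28 mm above the deck at first, 4 to 6 mm lower once the teeth drop into the slot mouths, 8 mm when seated.
- cassette_rear (a point): Middle of the lower rear edge of the cassette's tongue (cassette x = +48, y = 0, z = 0).
- seat_front (a point): Point fixed on the cleaner where cassette_front must finally be (cleaner x = -16, y = 0, z = 48 mm), axes as the cleaner's.
- seat_rear (a point): Point fixed on the cleaner at the foot of the stop, under the lip, where cassette_rear must finally be (cleaner x = +80, y = 0, z = 40 mm), axes as the cleaner's.
- label_roll: Roll of blank labels, 72 mm across and 40 mm high, standing loose on the table just right of the cleaner; origin at the centre of its underside. Leave alone.
- tape_measure: Tape measure, 31 x 78 x 54 mm, loose on the table just left of the cleaner; origin at the centre of its underside. Leave alone.

How it is judged:
By the outcome, as a careful person would: the job done as asked, in the order asked, and still so for the second after the job is handed in, with the robot touching nothing.
It also fails if it takes over 56 s, if anything falls off the work surface, if the arm or the gripper's body presses on something with over 40 N, if the wrist force passes 120 N, or if a joint passes its speed limit or range.

## Working session

There is one attempt and no reset: what is moved stays moved. The work goes in short steps, Python scripts to look and compute and a shell command to move; the robot and the scene stay as the last step left them, time stands still between calls to the robot, and variables do not carry over. Pictures are saved under pics/ and viewed, at most 10 in all, crops included, and the job is handed in when it is done.

```bash
ls; mkdir -p pics; python3 - <<'E'
from plant import robot, read_camera
import cv2, numpy as np
s=robot.read_state();print(s['t'],s['tool_pos'],s['orientation'],s['opening'])
a=read_camera('scene');b=read_camera('top')
for c in(a,b):print(c['K'],c['D'],c['extrinsics'])
cv2.imwrite('pics/s.png',a['image']);cv2.imwrite('pics/t.png',b['image'])
E
```

```text
pics
0.0 [0.15160322 0.57995412 0.21761082] [-4.00642128e-01 -3.11553123e+00  2.74241732e-03] 0.09325317145382281
[[418.18644228   0.         262.44170801]
 [  0.         418.18644228 187.30076466]
 [  0.           0.           1.        ]] [-0.05818136  0.          0.          0.          0.        ] [[ 0.84896694 -0.52817239 -0.01700181 -0.48873823]
 [-0.21371914 -0.31374491 -0.92514229  0.220001  ]
 [ 0.48330038  0.78904883 -0.37923961  0.72661697]
 [ 0.          0.          0.          1.        ]]
[[436.09754143   0.         264.36709756]
 [  0.         436.09754143 185.26107611]
 [  0.           0.           1.        ]] [-0.04004426  0.          0.          0.          0.        ] [[-0.0115699  -0.99978627  0.01713318  0.03055864]
 [-0.99579596  0.00996331 -0.09105565  0.5996176 ]
 [ 0.09086548 -0.01811466 -0.99569841  1.11669044]
 [ 0.          0.          0.          1.        ]]
```

View pics/t.png

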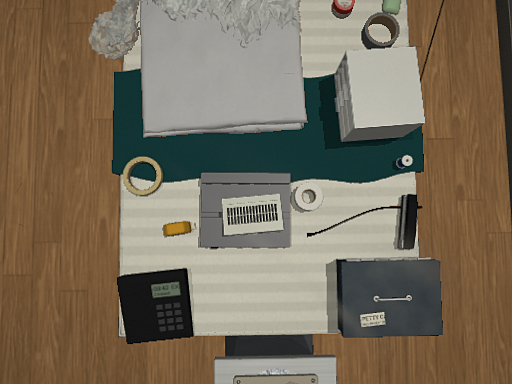

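View pics/s.png

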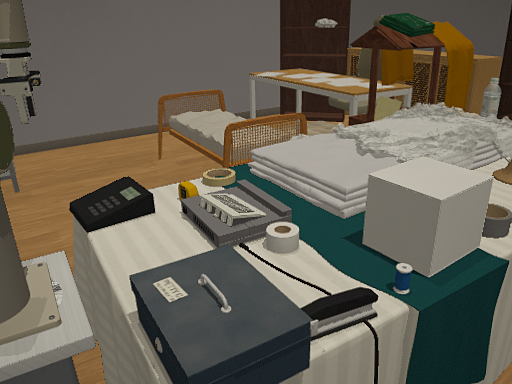

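The top view shows the grey cleaner at px (200–291, 173–247), the cassette at (222–284, 195–236), the label roll at (308,196) and the tape at (177,229). In the scene view the cassette sits at about (230,207). I'll zoom in on it.

```bash
python3 - <<'E'
import cv2,numpy as np
t=cv2.imread('pics/t.png')[165:255,160:330]; s=cv2.imread('pics/s.png')[170:255,165:305]
t=cv2.resize(t,None,fx=4.5,fy=4.5,interpolation=cv2.INTER_CUBIC)
cv2.imwrite('pics/tz.png',t)
E
```

```text
(no output)
```

View pics/tz.png

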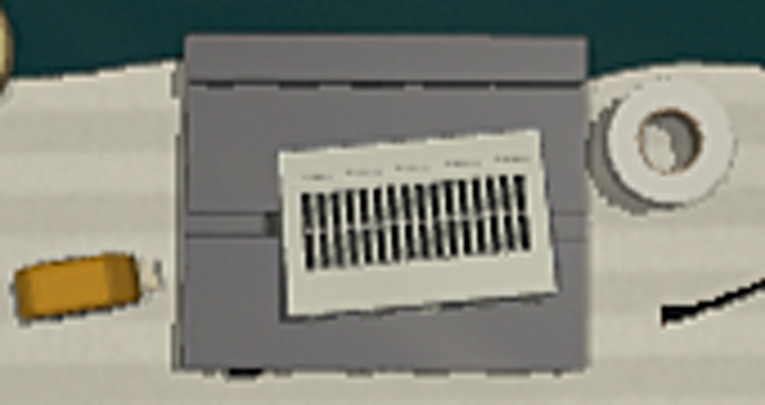

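The zoomed top view gives the cassette corners as rear-left (278,152), rear-right (540,128), front-right (556,292) and front-left (288,316). The cleaner runs x 185–587, its lip rows 35–84, its front edge row 370, and the slot row is at about row 225.

```bash
cat > h.py <<'E'
import numpy as np, cv2
from plant import robot, read_camera
from scipy.spatial.transform import Rotation as R
def cam(name):
    s=robot.read_state(); c=read_camera(name)
    if name=='wrist':
        T=np.eye(4);T[:3,:3]=R.from_rotvec(s['orientation']).as_matrix();T[:3,3]=s['tool_pos']
        c['W']=T@c['mount']
    else: c['W']=np.linalg.inv(c['extrinsics'])
    return c
def ray(c,uv):
    p=cv2.undistortPoints(np.float64(uv).reshape(-1,1,2),np.float64(c['K']),np.float64(c['D']))[:,0]
    d=np.c_[p,np.ones(len(p))]@c['W'][:3,:3].T
    return c['W'][:3,3],d
def plane(c,uv,z):
    o,d=ray(c,uv); z=np.broadcast_to(z,len(d))
    return o+d*((z-o[2])/d[:,2])[:,None]
E
python3 - <<'E'
from h import *
np.set_printoptions(precision=4,suppress=True)
c=cam('top')
f=lambda L:(np.array(L)+.5)/4.5-.5+np.array([160,165])
print('lip',plane(c,f([(185,35),(587,37),(587,82),(187,84)]),.056))
print('front',plane(c,f([(183,370),(586,370),(187,225),(586,225)]),.04))
print('cas',plane(c,f([(278,152),(540,128),(556,292),(288,316)]),[.045,.045,.068,.068]))
w=cam('wrist');print(w['K'],w['mount'])
E
```

```text
lip [[ 0.632   0.1871  0.056 ]
 [ 0.6286 -0.0417  0.056 ]
 [ 0.6029 -0.0412  0.056 ]
 [ 0.604   0.1859  0.056 ]]
front [[ 0.4422  0.1901  0.04  ]
 [ 0.4395 -0.0392  0.04  ]
 [ 0.5245  0.1879  0.04  ]
 [ 0.522  -0.0405  0.04  ]]
cas [[ 0.5655  0.1353  0.045 ]
 [ 0.5777 -0.0147  0.045 ]
 [ 0.4843 -0.021   0.068 ]
 [ 0.4727  0.1282  0.068 ]]
[[290.32     0.     252.1771]
 [  0.     290.32   200.7893]
 [  0.       0.       1.    ]] [[-0.     -0.9534 -0.3018  0.0846]
 [ 1.      0.     -0.0001  0.0005]
 [ 0.0001 -0.3018  0.9534 -0.166 ]
 [ 0.      0.      0.      1.    ]]
```

```bash
python3 -m inch '[170,-262,0,7,100,170,-262,0,7,100,170,-262,0,7,100,170,-262,0,7,100,170,-262,0,7,100,170,-262,0,7,100,170,-262,0,7,100,170,-262,0,7,100,170,-262,0,7,100]'; python3 -m inch '[170,-263,0,7,100,170,-263,0,7,100,170,-263,0,7,100,170,-263,0,7,100,170,-263,0,7,100,170,-263,0,7,100,170,-263,0,7,100,170,-263,0,7,100,170,-263,0,7,100]'
python3 - <<'E'
from h import *
c=cam('wrist');cv2.imwrite('pics/w1.png',c['image'])
import pickle;pickle.dump(c,open('w1.pkl','wb'))
E
```

```text
t: 0.95
tool_pos: [0.3238, 0.3153, 0.2187]
orientation: [0.216, 3.133, -0.002]
force: [-0.5, 0.1, 1.2]
opening: 0.0934
gripper_force: 0.0
t: 1.7
tool_pos: [0.4938, 0.0517, 0.2183]
orientation: [0.024, 3.141, -0.002]
force: [-0.2, -1.1, -0.7]
opening: 0.093
gripper_force: 0.0
```

View pics/w1.png

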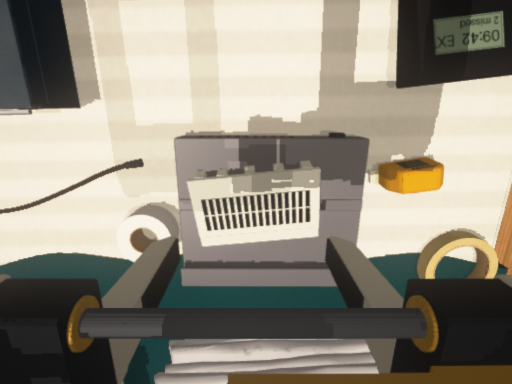

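The wrist view (upside down) shows the cassette front edge at (188,182)–(320,169), its rear at (202,246)–(319,234), the cleaner front edge at row ~138, and the lip's front edge at row ~265.

```bash
python3 - <<'E'
from h import *;import pickle
np.set_printoptions(precision=4,suppress=True)
c=pickle.load(open('w1.pkl','rb'))
print(plane(c,[(176,138),(367,138)],.04))
print(plane(c,[(183,265),(332,264)],.056))
print(plane(c,[(188,182),(320,169),(319,234),(202,246)],[.068,.068,.045,.045]))
img=c['image'];hsv=cv2.cvtColor(img,cv2.COLOR_BGR2HSV)
for p in [(195,190),(260,175),(260,155),(345,205),(370,205)]:print(p,hsv[p[1],p[0]])
z=cv2.resize(img[125:285,165:380],None,fx=3.7,fy=3.7,interpolation=cv2.INTER_CUBIC);cv2.imwrite('pics/w1z.png',z)
# two-view height: triangulate front corners, top + wrist
t=cam('top');f=lambda p:(np.array([p])+.5)/4.5-.5+np.array([160,165])
for n,a,b in [('FR',(556,292),(188,182)),('FL',(288,316),(320,169)),('RL',(278,152),(319,234)),('cleanFL',(183,370),(367,138))]:
    o1,d1=ray(t,f(a));o2,d2=ray(c,[b]);A=np.c_[d1[0],-d2[0]];k=np.linalg.lstsq(A,o2-o1,rcond=None)[0]
    print(n,o1+d1[0]*k[0],o2+d2[0]*k[1])
E
```

```text
[[ 0.4402 -0.036   0.04  ]
 [ 0.4435  0.1866  0.04  ]]
[[ 0.5979 -0.038   0.056 ]
 [ 0.5993  0.1521  0.056 ]]
[[ 0.4862 -0.0198  0.068 ]
 [ 0.4737  0.1272  0.068 ]
 [ 0.5623  0.1359  0.045 ]
 [ 0.5769 -0.0141  0.045 ]]
(195, 190) [ 22  34 231]
(260, 175) [ 20  50 143]
(260, 155) [11 36 78]
(345, 205) [ 11  30 138]
(370, 205) [ 21  28 242]
FR [ 0.4843 -0.0209  0.0712] [ 0.4855 -0.0191  0.071 ]
FL [0.4727 0.1281 0.069 ] [0.4735 0.127  0.0689]
RL [0.5659 0.1358 0.0385] [0.5652 0.1375 0.0386]
cleanFL [0.4419 0.1911 0.0323] [0.4443 0.1897 0.032 ]
```

View pics/w1z.png

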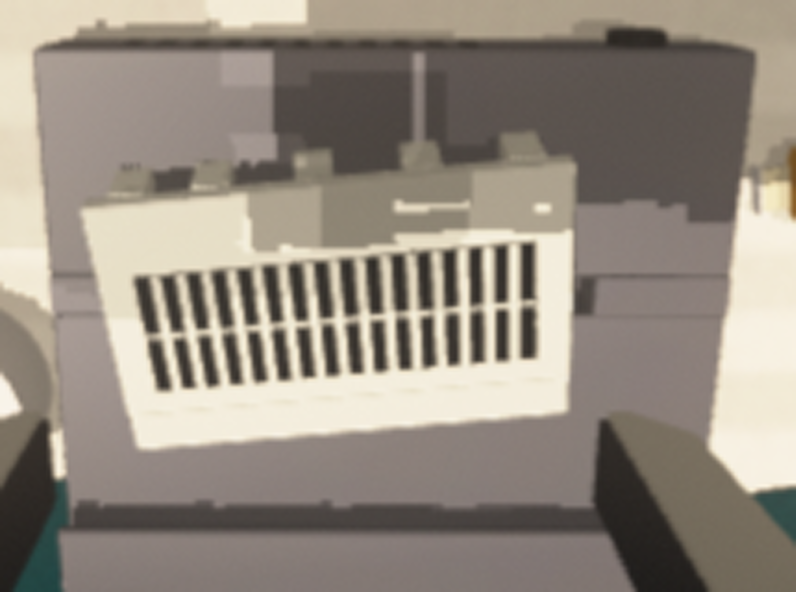

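The cleaner centre comes out at about (0.537, 0.0755), yaw about -0.7°, with the stop at x≈0.617. The cassette's front-edge middle is at about (0.479, 0.0535), yaw about +4.7°. The two-view heights agree with the text. I'll lower the open fingers in front of the teeth and push back.

```bash
python3 -m inch '[-30,1,0,0,100,-58,2,-20,0,100,-58,2,-60,0,100,-58,2,-100,0,100,-58,2,-135,0,100,-58,2,-160,0,100,-58,2,-172,0,100,-58,2,-172,0,100,-58,2,-172,0,100]'; python3 -m inch '[5,0,0,0,100,9,0,0,0,100,13,0,0,0,100,17,0,0,0,100,21,0,0,0,100,25,0,0,0,100,29,0,0,0,100,32,0,0,0,100,35,0,0,0,100,35,0,0,0,100]'
python3 - <<'E'
from h import *
c=cam('top');cv2.imwrite('pics/t2.png',cv2.resize(c['image'][150:260,150:330],None,fx=4.4,fy=4.4,interpolation=cv2.INTER_CUBIC))
E
```

```text
t: 2.55
tool_pos: [0.4328, 0.0587, 0.0463]
orientation: [-0.015, -3.14, -0.0]
force: [0.0, 0.1, 0.5]
opening: 0.0929
gripper_force: 0.0
t: 3.38
tool_pos: [0.4692, 0.0575, 0.0466]
orientation: [0.018, 3.141, 0.0]
force: [-1.0, 0.4, 1.8]
opening: 0.0929
gripper_force: 0.3
```

```bash
python3 -m inch '[4,0,0,0,100,8,0,0,0,100,12,0,0,0,100,16,0,0,0,100,20,0,0,0,100,24,0,0,0,100,27,0,0,0,100,30,0,0,0,100,33,0,0,0,100,33,0,0,0,100]'; python3 -m inch '[1,0,0,0,100,2,0,0,0,100,3,0,0,0,100,4,0,0,0,100,5,0,0,0,100,6,0,0,0,100,6,0,0,0,100]'
python3 - <<'E'
from h import *
c=cam('top');cv2.imwrite('pics/t2.png',c['image'])
c=cam('wrist');cv2.imwrite('pics/w2.png',c['image'])
a=cv2.resize(cv2.imread('pics/t2.png')[150:260,150:330],None,fx=2.2*2,fy=4.4,interpolation=cv2.INTER_CUBIC)
cv2.imwrite('pics/w2.png',c['image'])
E
```

```text
t: 4.27
tool_pos: [0.5024, 0.0575, 0.0467]
orientation: [0.018, 3.141, 0.0]
force: [0.2, -1.0, -0.9]
opening: 0.093
gripper_force: 0.2
t: 4.85
tool_pos: [0.508, 0.0575, 0.0467]
orientation: [0.018, 3.141, 0.0]
force: [-1.5, -0.2, -0.3]
opening: 0.093
gripper_force: 0.5
```

View pics/w2.png

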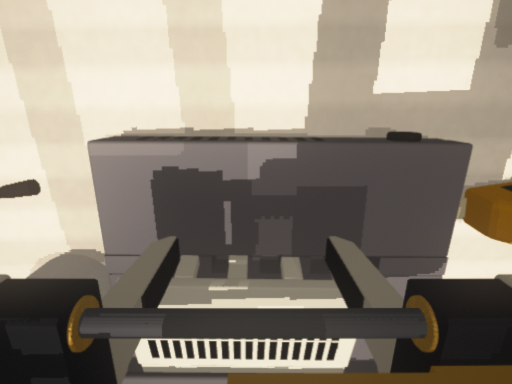

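The wrist view shows the cassette squared against both fingers (fingers at (165,250) and (345,250)). Teeth show at (187,267), (237,267) and (290,267). I'll keep going until it reaches the stop.

```bash
python3 -m inch '[1,0,0,0,100,2,0,0,0,100,3,0,0,0,100,3,0,0,0,100]'; python3 -m inch '[1,0,0,0,100,2,0,0,0,100,2,0,0,0,100]';python3 -m inch '[1,0,0,0,100,2,0,0,0,100,2,0,0,0,100]'
```

```text
t: 5.28
tool_pos: [0.5103, 0.0574, 0.0464]
orientation: [-0.018, -3.14, 0.0]
force: [-4.0, -0.2, 2.2]
opening: 0.0929
gripper_force: 2.4
t: 5.53
tool_pos: [0.511, 0.0573, 0.0462]
orientation: [-0.017, -3.138, 0.001]
force: [-10.2, -2.1, 6.0]
opening: 0.0928
gripper_force: 9.6
t: 5.78
tool_pos: [0.5113, 0.0573, 0.046]
orientation: [-0.016, -3.134, 0.001]
force: [-19.0, -2.0, 13.3]
opening: 0.0929
gripper_force: 14.7
```

The force rises, so the stop is reached. Next I'll back off, lift, close and turn the hand for the sideways push.

```bash
python3 -m inch '[-10,0,0,0,100,-20,0,0,0,100,-30,0,20,0,100,-40,0,60,0,100,-70,-20,90,7,0,-100,-20,100,14,0,-130,-20,100,21,0,-130,-20,100,28,0,-130,-20,100,35,0,-130,-20,100,42,0]' 20; 
python3 - <<'E'
from h import *
print(robot.read_state()['q'])
c=cam('top');cv2.imwrite('pics/t3.png',cv2.resize(c['image'][165:255,170:320],None,fx=5,fy=5,interpolation=cv2.INTER_CUBIC))
E
```

```text
t: 6.62
tool_pos: [0.3854, 0.0374, 0.1475]
orientation: [-1.116, 2.933, -0.002]
force: [1.5, 0.0, -0.2]
opening: 0.0575
gripper_force: 0.0
[-3.58491141e-02 -4.48336473e-01  2.13604150e+00  3.11500528e-05
  1.45024653e+00 -2.33411352e+00]
```

View pics/t3.png

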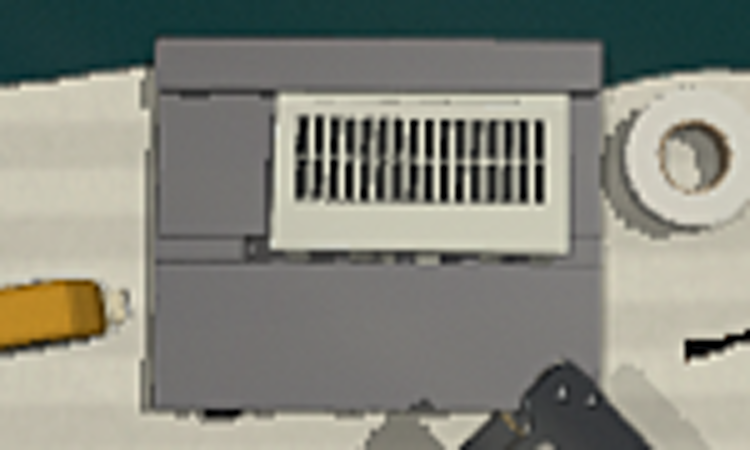

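The cassette's tongue is now under the lip and the plate is square: front edge (271,252)–(570,252), cleaner sides at ~152 and ~604, and the left slot's edge at px 246.

```bash
cat > m.py <<'E'
from h import *
np.set_printoptions(precision=4,suppress=True)
def meas(z=.066,tag=None,name='top'):
    c=cam(name);im=c['image'];hsv=cv2.cvtColor(im,cv2.COLOR_BGR2HSV)
    roi=np.zeros(im.shape[:2],np.uint8);roi[176:225,204:288]=255
    m=((hsv[...,2]>165)&(hsv[...,1]<70)).astype(np.uint8)*255&roi
    m=cv2.morphologyEx(m,cv2.MORPH_CLOSE,np.ones((7,7)))
    k=max(cv2.findContours(m,0,2)[0],key=cv2.contourArea);r=cv2.minAreaRect(k)
    b=cv2.boxPoints(r)+0.0;b=b[np.lexsort((b[:,0],b[:,1]>b[:,1].mean()))]
    print('px',b.round(1).tolist());
    P=plane(c,b,[.049,.049,z,z]);print(P,'front mid',P[2:].mean(0),'yaw',np.arctan2(P[3,0]-P[2,0],P[2,1]-P[3,1]))
    if tag:cv2.imwrite(tag,cv2.resize(im[165:255,170:320],None,fx=5,fy=5,interpolation=cv2.INTER_CUBIC))
E
python3 - <<'E'
from m import *
meas(.068)
c=cam('top');f=lambda L:(np.array(L)+.5)/5-.5+np.array([170,165])
P=plane(c,f([(157,40),(603,40),(246,250),(271,252),(570,252),(152,410),(605,265)]),[.056,.056,.04,.068,.068,.04,.04]);print(P)
E
```

```text
px [[224.0, 184.0], [283.0, 184.0], [224.0, 215.0], [283.0, 215.0]]
[[ 0.6022  0.1282  0.049 ]
 [ 0.6007 -0.0235  0.049 ]
 [ 0.5222  0.127   0.068 ]
 [ 0.5206 -0.0212  0.068 ]] front mid [0.5214 0.0529 0.068 ] yaw -0.011040223742529923
[[ 0.6314  0.1864  0.056 ]
 [ 0.6292 -0.0421  0.056 ]
 [ 0.5241  0.1425  0.04  ]
 [ 0.5222  0.1275  0.068 ]
 [ 0.5206 -0.0227  0.068 ]
 [ 0.4428  0.1908  0.04  ]
 [ 0.5143 -0.0424  0.04  ]]
```

```bash
python3 -m inch '[0,-10,20,-7,0,0,-20,20,-14,0,0,-40,20,-21,0,20,-70,20,-28,0,40,-90,20,-35,0,60,-90,20,-42,0,90,-90,20,-49,0,120,-90,20,-56,0,150,-90,20,-63,0,165,-90,20,-70,0]'; python3 -m inch '[0,0,0,-7,0,0,0,0,-14,0,0,0,0,-21,0,0,0,0,-28,0,0,0,0,-35,0,0,0,0,-42,0,0,0,0,-49,0,0,0,0,-56,0,0,0,0,-61,0,0,0,0,-61,0]'
python3 -c "
from plant import robot;s=robot.read_state();print(s['tool_pos'],s['q'],s['orientation'])"
```

```text
t: 7.6
tool_pos: [0.5527, -0.0527, 0.1662]
orientation: [0.795, 3.038, 0.0]
force: [1.2, -0.4, 0.5]
opening: 0.0005
gripper_force: 0.0
t: 8.43
tool_pos: [0.5501, -0.0525, 0.1664]
orientation: [-2.224, -2.219, 0.0]
force: [0.3, 0.1, 0.9]
opening: 0.0005
gripper_force: 0.0
[ 0.55007558 -0.05251233  0.16637454] [-1.87988473e-01  3.28612156e-02  1.68712072e+00  3.40361887e-05
  1.42167983e+00 -1.85481288e-01] [-2.22417626e+00 -2.21859560e+00  1.75088398e-05]
```

```bash
python3 -m inch '[3,8,-35,-0.6,0,3,8,-70,-0.6,0,3,8,-100,-0.6,0,3,8,-117,-0.6,0,3,8,-117,-0.6,0,3,11,-117,-0.6,0,3,14,-117,-0.6,0,3,17,-117,-0.6,0,3,20,-117,-0.6,0,3,20,-117,-0.6,0]';python3 -m inch '[0,2,0,0,0,0,4,0,0,0,0,6,0,0,0,0,8,0,0,0,0,10,0,0,0,0,12,0,0,0,0,13,0,0,0,0,13,0,0,0]'; python3 -c "
from m import *
meas(.068)"
```

```text
t: 9.27
tool_pos: [0.5541, -0.0321, 0.0513]
orientation: [2.224, 2.215, 0.003]
force: [-0.7, -0.0, -0.2]
opening: 0.0007
gripper_force: 0.0
t: 9.93
tool_pos: [0.5527, -0.0192, 0.0495]
orientation: [-2.226, -2.216, -0.0]
force: [-0.2, -0.8, 0.8]
opening: 0.0003
gripper_force: 0.5
px [[219.5, 182.8000030517578], [254.10000610351562, 184.0], [218.89999389648438, 200.1999969482422], [253.5, 201.39999389648438]]
[[0.6054 0.1397 0.049 ]
 [0.6014 0.0509 0.049 ]
 [0.5596 0.1397 0.068 ]
 [0.5556 0.0528 0.068 ]] front mid [0.5576 0.0962 0.068 ] yaw -0.04495441955639234
```

```bash
python3 -m inch '[0,1,0,0,0,0,2,0,0,0,0,3,0,0,0,0,4,0,0,0,0,5,0,0,0,0,6,0,0,0,0,7,0,0,0,0,7,0,0,0]';for i in 1 2 3 4; do python3 -m inch '[0,0.5,0,0,0,0,1,0,0,0,0,1,0,0,0]'|egrep 'tool_pos|force:'; done; python3 -c "
from m import *
meas(.068,'pics/t4.png')"
```

```text
t: 10.65
tool_pos: [0.5527, -0.0122, 0.0496]
orientation: [-2.226, -2.216, -0.0]
force: [0.3, -0.6, -1.1]
opening: 0.0006
gripper_force: 0.3
tool_pos: [0.5527, -0.0114, 0.0496]
force: [0.3, -0.5, -0.6]
gripper_force: 0.4
tool_pos: [0.5529, -0.0108, 0.0497]
force: [0.8, -3.1, -0.7]
gripper_force: 1.5
tool_pos: [0.5532, -0.0104, 0.0499]
force: [0.6, -7.3, -0.6]
gripper_force: 3.2
tool_pos: [0.5535, -0.0102, 0.0501]
force: [1.6, -9.0, -1.0]
gripper_force: 4.8
px [[216.1999969482422, 182.60000610351562], [247.1999969482422, 184.0], [215.39999389648438, 200.0], [246.39999389648438, 201.39999389648438]]
[[0.606  0.1482 0.049 ]
 [0.6016 0.0686 0.049 ]
 [0.5602 0.1485 0.068 ]
 [0.5559 0.0706 0.068 ]] front mid [0.558  0.1095 0.068 ] yaw -0.05588601651088541
```

View pics/t4.png

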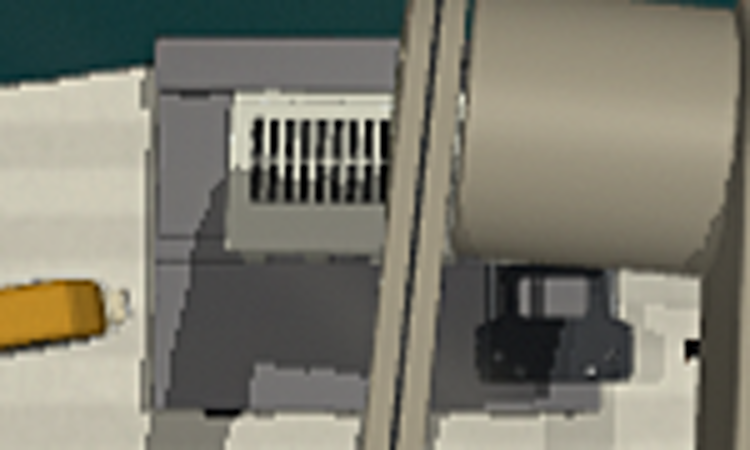

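The left plate edge is now at px 230 (slot row ~250). The push force rose at y≈-0.011, which puts the cassette centre at 0.072, where the slots are. So the teeth have probably dropped. I'll back off and look from above.

```bash
python3 -m inch '[0,-5,0,0,0,0,-9,0,0,0,0,-9,25,0,0,0,-9,60,0,0,0,10,95,0,0,-10,40,110,0,0,-23,70,115,0,0,-25,83,115,0,0,-25,83,115,0,0]'
python3 - <<'E'
from h import *;import pickle
w=cam('wrist');t=cam('scene');pickle.dump((w,t),open('p.pkl','wb'))
a=cv2.resize(w['image'][:,100:],(0,0),fx=1.3,fy=1.3) 
b=cv2.resize(t['image'][165:260,170:300],(536,391),interpolation=cv2.INTER_CUBIC)
cv2.imwrite('pics/w5.png',w['image']);cv2.imwrite('pics/s5.png',b)
E
```

```text
t: 12.45
tool_pos: [0.5273, 0.0772, 0.1651]
orientation: [-2.222, -2.22, -0.002]
force: [0.2, -0.6, -0.3]
opening: 0.0008
gripper_force: 0.0
```

View pics/w5.png

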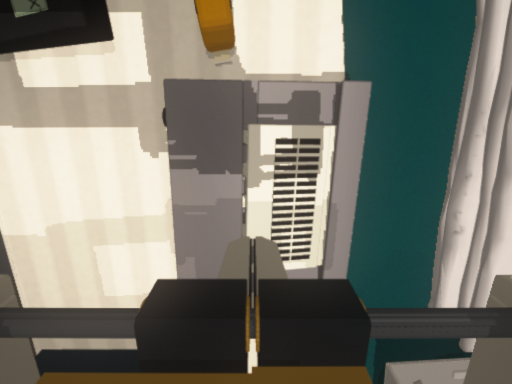

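In the wrist side view, the cassette's left edge runs from front (247,125) to rear (335,126). The front face lies along column ~246 in the slot row, so the teeth look engaged. I'll probe the height by pressing the front edge gently.

```bash
python3 - <<'E'
from h import *;import pickle
w,t=pickle.load(open('p.pkl','rb'))
print(plane(w,[(247,125),(335,126)],[.063,.05]),plane(w,[(247,125)],.068))
print(plane(w,[(165,80),(243,81),(257,82)],.04))
E
python3 -m inch '[0,-4,-30,0,0,0,-4,-60,0,0,0,-4,-85,0,0,0,-4,-95,0,0,0,-4,-97,0,0,0,-4,-97,0,0]'
for i in 1 2 3; do python3 -m inch '[0,0,-1,0,0,0,0,-2,0,0,0,0,-2,0,0]'|egrep 'tool_pos|force:'; done
```

```text
[[0.52295285 0.14876593 0.063     ]
 [0.60546262 0.14714153 0.05      ]] [[0.52304237 0.14901938 0.068     ]]
[[0.44639658 0.18843854 0.04      ]
 [0.51907419 0.18739039 0.04      ]
 [0.53212333 0.18650445 0.04      ]]
t: 13.05
tool_pos: [0.5271, 0.0695, 0.0664]
orientation: [-2.226, -2.214, 0.003]
force: [-0.5, 0.4, -0.2]
opening: 0.0002
gripper_force: 0.0
tool_pos: [0.5283, 0.0702, 0.0662]
force: [-0.3, -1.2, -0.0]
gripper_force: 0.0
tool_pos: [0.5278, 0.0705, 0.0637]
force: [0.2, 0.7, 0.2]
gripper_force: 0.0
tool_pos: [0.5278, 0.0705, 0.0617]
force: [0.1, -0.4, 0.5]
gripper_force: 0.5
```

First contact is at z≈0.062, against 0.068 undropped, so the teeth are in the slot mouths. I'll press it home.

```bash
for i in 1 2 3 4 5 6 7; do python3 -m inch '[0,0,-1,0,0,0,0,-2,0,0,0,0,-2,0,0]'|egrep 'tool_pos|  force:|^force:'; done
```

```text
tool_pos: [0.5277, 0.0705, 0.0595]
force: [-0.5, -0.2, 2.3]
tool_pos: [0.5277, 0.0705, 0.0575]
force: [-2.0, 0.7, 2.4]
tool_pos: [0.5276, 0.0705, 0.0555]
force: [-1.9, 0.1, 1.2]
tool_pos: [0.5276, 0.0704, 0.053]
force: [0.8, 0.3, -0.3]
tool_pos: [0.5276, 0.0705, 0.0512]
force: [-0.2, 0.8, 0.2]
tool_pos: [0.5276, 0.0705, 0.0494]
force: [-0.3, -0.2, -0.1]
tool_pos: [0.5279, 0.0705, 0.0483]
force: [-3.4, -0.2, 6.8]
```

```bash
for i in 1 2; do python3 -m inch '[0,0,-1,0,0,0,0,-2,0,0,0,0,-2,0,0]'|egrep 'tool_pos|^force:'; done; python3 -m inch '[0,0,10,0,0,0,0,40,0,0,0,0,80,0,0,-40,30,110,0,0,-80,60,120,0,0,-120,100,120,0,0,-150,140,120,0,0,-150,180,120,0,0,-150,180,120,0,0]'
python3 - <<'E'
from h import *;from m import meas
meas(.048)
c=cam('top');s=cam('scene')
A=cv2.resize(c['image'][165:250,170:330],(800,425),interpolation=cv2.INTER_CUBIC)[:300];B=cv2.resize(s['image'][170:255,165:305],(490,298),interpolation=cv2.INTER_CUBIC)
B=cv2.copyMakeBorder(B,0,2,0,310,0);cv2.imwrite('pics/f.png',np.vstack([A,B])[:600])
E
```

```text
tool_pos: [0.528, 0.0705, 0.0482]
force: [-13.8, -1.1, 24.5]
tool_pos: [0.5281, 0.0705, 0.0481]
force: [-22.6, -2.3, 43.1]
t: 16.8
tool_pos: [0.3765, 0.2518, 0.1643]
orientation: [2.227, 2.215, 0.003]
force: [1.5, 0.5, -0.7]
opening: 0.0005
gripper_force: 0.0
px [[216.0, 184.0], [274.0, 184.0], [216.0, 215.0], [274.0, 215.0]]
[[ 0.6024  0.1487  0.049 ]
 [ 0.6009 -0.0004  0.049 ]
 [ 0.5229  0.149   0.048 ]
 [ 0.5213  0.0007  0.048 ]] front mid [0.5221 0.0748 0.048 ] yaw -0.010933700527559983
```

View pics/f.png

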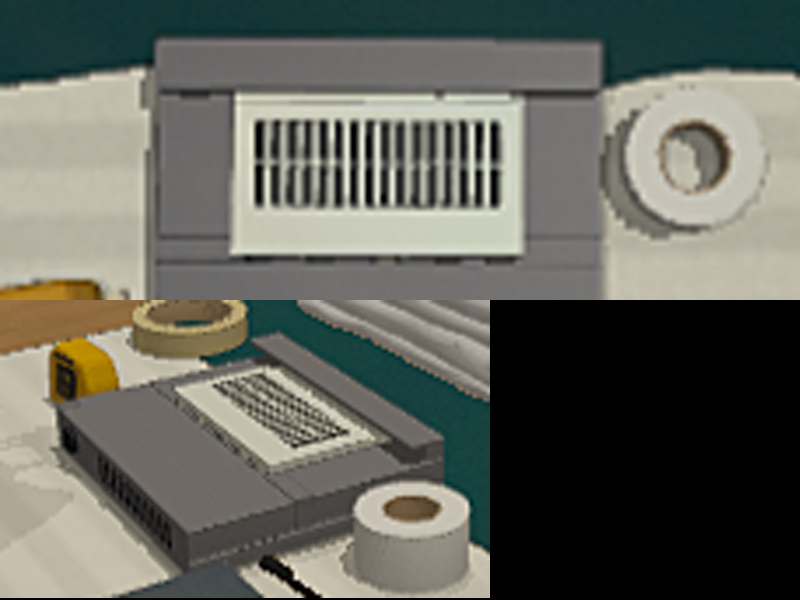

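The final views show the cassette flat: plate at (232–523, 93–254), tongue under the lip, centred in the slot row. The label roll and tape measure haven't moved, and the arm is clear, so I'll hand it in.

```bash
python3 -c "
from plant import job;print(job.close_job())"
```

```text
the job is handed in; nothing more can be done
None
```

The cassette is seated flat, with its tongue under the lip and its teeth pressed home past the catch; the label roll and tape measure were left where they were, and I handed the job in at about 17 s of the 56 s allowed.

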